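# Load a mould insert into the feed chute against its sprung stop

## Task

Lay the larger of the two mould inserts lengthwise on the floor of the sloped feed chute, in its wide upper end, and let go of it. Then push it from behind down the chute, under the strap, until it meets the sprung stop and the stop's spring gives a little, but gently: never press so hard that the spring is driven solid. Leave it resting against the stop, and leave the other things on the bench where they are.

Things in the scene. Friction and masses are not known exactly. Their poses are not given: they have to be found in the camera images.
- insert_big_center (a point): the larger machined mould insert, a plain steel block with a shallow round cavity in its top, about 0.11 kg, 34 (its x) x 46 (its y, long) x 22 (z) solid, details on top up to 24. This point is its centre, 11 above its underside; it lies flat on the bench to the right. It is meant to lie in the chute with its long y axis along the chute (either way round)
- insert_big: the same block; origin at the centre of its underside, same axes
- channel: fixed aluminium channel of the chute, sloping 15 degrees down to the robot's right. Origin: mid-width on the floor surface at its open upper end; x runs downhill along the floor, z up square to the floor. Floor 262 long, walls 16 high, 5 thick. Clear width 44 from x=0 to 100 (wide mouth, open above), narrowing to 37.5 at x=130 and on. An insert stays where it is laid: it does not slide of itself
- strap (a point): centre of the underside of the steel hold-down strap across the channel, at x=192 of the channel and 30 above its floor. Strap 8 long (along the channel), 3 thick, its end posts up to 35 above the floor. The insert (22 to 24 high) passes under it
- stop: steel stop block 34 wide, 26 high, fixed in the channel's lower end. Origin on the floor at its uphill face (channel x=240), axes as the channel's. A round sprung nose (18 across, centre 12 above floor) stands out uphill: its face is 12 to 42 from the block, set anew each time, not measured: feel for it. Pressed, it gives 1 mm per 5 N, solid after 2 mm. A seated insert's rear is at channel x=152 to 185
- insert_small: the smaller machined mould insert, a plain steel block 32x38x20; a bystander. Origin at the centre of its underside
- compound_bar: bar of polishing compound 39x89x32, lying on the bench between inserts and chute; a bystander
- oil_bottle: white squeeze bottle 30x50x84, standing at the back; a bystander
- tool_handle: wooden file handle 25x99x25, lying at the back; a bystander
- polishing_stone: brown polishing stone stick 12x100x9, lying behind the inserts; a bystander
- ejector_pin: steel pin 12x90x12, lying at the right front; a bystander
There are look-alikes about, which are no part of the job. Leave any purple look-alike of the insert_big alone.

How it is judged:
By the outcome, as a careful person would: the job done as asked, in the order asked, and still so for the second after the job is handed in, with the robot touching nothing.
It also fails if it takes over 64 s, if anything falls off the work surface, if the arm or the gripper's body presses on something with over 40 N, if the wrist force passes 120 N, or if a joint passes its speed limit or range.

## Robot

A 7-joint arm with a two-finger parallel gripper is mounted at the origin on a cart in front of the work surface, level with it; the furniture and walls round the work are solid. World frame = base frame: x ahead of the robot, y to its left, z up, the work surface at z = 0. Lengths are in mm, angles in rad, forces in N, time in s.
With the tool pointing down it reaches from about 350 to 775 mm from the base axis. Payload 3.1 kg.
Tool frame: the origin (TCP) lies midway between the tips of the shut fingers; the grasp point (between the pads) lies 19 mm behind it; z points along the fingers, y is the line along which they close (so a half turn about z gives the same grasp; the last joint's range is limited). The gripper opens to 85 mm and grips with 20 to 120 N. Pads are 22 mm wide; open, the fingers measure 114 mm over their backs; the gripper's body (76 mm by 85 mm) begins 54 mm behind the grasp point. The pads swing forward as they close: fully open they stand 13 mm farther back than shut.
Start: joints at [-0.042, 0.311, 0.014, 1.512, -0.004, 1.319, -0.027], TCP at [550.016, 0.032, 231.304] pointing down, gripper open.
Joint ranges: [-2.7, 2.7], [-0.3, 1.91], [-1.27, 1.3], [0.12, 2.57], [-1.44, 4.58], [0.2, 2.03], [-3.05, 3.05]. Speed limits (rad/s): [2.79, 2.79, 3.14, 3.14, 3.14, 3.14, 3.14].

## Interface

Orientations are given as a unit quaternion [x, y, z, w].
In Python, from cell import * gives the robot as it stands.
- The arm moves only by the shell command python3 -m handwheel 'ROWS'. ROWS is a JSON object of lists of equal length, an entry for each row: "delta_pos": the shift along the tool's x, y, z in mm, a list of three; "turn": the turn about the tool's z in degrees; "fingers": the opening, from 0 (shut) to 1 (fully open). In form: {"delta_pos": [[tx, ty, tz], ...], "turn": [turn, ...], "fingers": [fingers, ...]}. A call has 1 to 20 rows; each row is the pose to reach, as a shift and turn from the pose commanded when the call began, along the tool's axes at that moment; what a row does not reach only later rows make up. A row lasts 1/8 s, in which the tool goes at most 62.5 mm and 10.7 degrees, less where a joint would pass 70% of its speed; a pose out of reach is approached as far as the arm can. A call with a gripper value outside its range is refused whole. The fingers move at their own pace and stop on an object; the grip force is fixed at half the most. Time passes only in rows, so rows that repeat a pose let the fingers close. It gives the time, the measured TCP pose, the force, the opening and the grip force at its end, in the units of the state.
- get_obs(): the state, without advancing time (a new reading comes with each control period).
- camera(name): name is "scene" or "side" or "wrist"; returns a dict with "image" (384x512x3 uint8, red, green, blue), "K" (3x3 intrinsics, pixels), "position" and "attitude" of the camera in the world. Camera axes: x right, y up, looking along -z (the intrinsics and any distortion apply to the point x, -y, -z); pixel columns grow to the right and rows downward; lengths in mm; the calibration is good to about 2 mm. A picture is of the moment at which its call begins. There is no depth.
- close_job(): hands the job in; it is judged then, once.
The state is a dict: "time": time; "qpos": joint angles; "joint_vel": joint speeds; "joint_efforts": joint torques, N m; "tcp_pos": TCP position; "eef_rot": TCP orientation; "force": force on the tool from outside, world axes, zero at the start; "wrist_torque": the same for the moment, N m; "opening": opening from 0.0 (shut) to 1.0 (fully open); "gripper_force": force on a finger pad.
Only numpy, scipy, OpenCV 4.12 (cv2) and the standard library are available. Lean on these libraries where they do the work, as an engineer would, in place of code of your own. Each camera call takes 0.05 s, during which the arm holds its last target. There are 200 camera calls.

## Working session

There is one attempt and no reset: what is moved stays moved. The work goes in short steps, Python scripts to look and compute and a shell command to move; the robot and the scene stay as the last step left them, time stands still between calls to the robot, and variables do not carry over. Pictures are saved under pics/ and viewed, at most 10 in all, crops included, and the job is handed in when it is done.

```bash
mkdir -p pics
python3 - <<'E'
from cell import *
import cv2,numpy as np
for n in("scene","side","wrist"):
    c=camera(n); cv2.imwrite(f"pics/{n}0.png",c["image"][:,:,::-1]); np.savez(f"{n}0.npz",**c)
    print(n,c["K"].tolist() if hasattr(c["K"],'tolist') else c["K"],c["position"],c["attitude"],c.keys())
o=get_obs();print(o)
a=[cv2.imread(f"pics/{n}0.png") for n in("scene","side")]
E
ls
```

```text
scene [[403.5651374287226, 0.0, 252.63083995296125], [0.0, 403.5651374287226, 189.00771150245126], [0.0, 0.0, 1.0]] [-412.70810511 -659.0026861   801.91068215] [ 0.44549635 -0.21905097 -0.39133462  0.77485927] dict_keys(['image', 'K', 'position', 'attitude'])
side [[431.8994496755572, 0.0, 260.4910364617037], [0.0, 431.8994496755572, 181.20147177746722], [0.0, 0.0, 1.0]] [  853.18472517 -1001.00861889  1027.20658475] [0.41104977 0.06384088 0.12540723 0.9006861 ] dict_keys(['image', 'K', 'position', 'attitude'])
wrist [[316.1884383138276, 0.0, 253.751927317992], [0.0, 316.1884383138276, 184.51587554105612], [0.0, 0.0, 1.0]] [549.37385794  82.61686277 373.05920321] [-1.62439021e-01  6.31078674e-04 -1.38638730e-04  9.86718373e-01] dict_keys(['image', 'K', 'position', 'attitude'])
{'time': 0.15, 'qpos': array([-0.04169315,  0.3115963 ,  0.01398435,  1.51268932, -0.00445538,
        1.31924745, -0.02720568]), 'joint_vel': array([ 0.00026003, -0.00080312,  0.00078793, -0.00410224, -0.00037542,
       -0.00074979,  0.00188205]), 'joint_efforts': array([ 9.77451273e-04, -3.80270755e+01,  1.46461059e-01, -2.30848163e+01,
        1.21757569e-02,  9.70373891e-03, -3.15462728e-05]), 'tcp_pos': array([5.49427040e+02, 3.67578558e-02, 2.30440546e+02]), 'eef_rot': array([ 7.07085505e-01,  7.07127412e-01, -6.84356159e-04, -6.65862441e-04]), 'force': array([-0.5369707 ,  0.04015725, -0.36517164]), 'wrist_torque': array([-0.03028834, -0.02978942, -0.02183463]), 'gripper_force': 0.0, 'opening': 1.0039991283252823}
pics
scene0.npz
side0.npz
wrist0.npz
```

View pics/scene0.png

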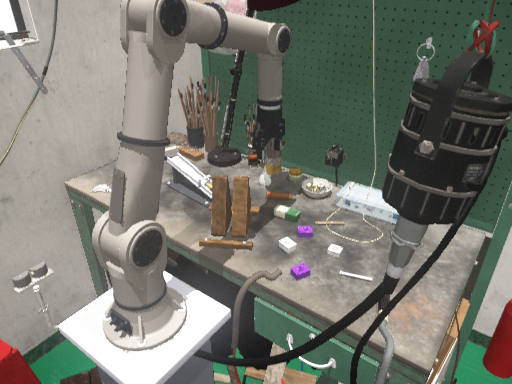

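View pics/side0.png

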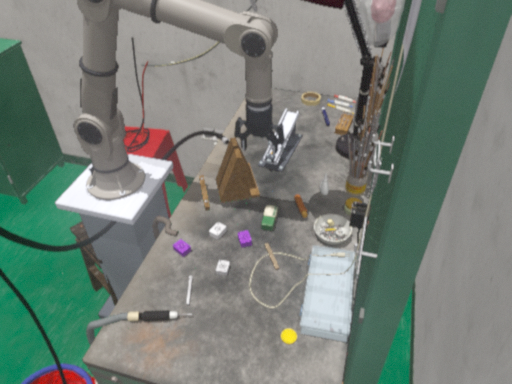

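The scene view shows white inserts at (288,244) and (334,250), with purple look-alikes at (305,231) and (301,270). The chute is at about (190,180), behind a wooden A-frame at (230,205). In the side view the inserts are at (217,229) and (223,266), and the chute is at (282,138).

```bash
cat > h.py <<'E'
import numpy as np,cv2
from scipy.spatial.transform import Rotation as R
def ray(c,u,v):
    K=c["K"]; d=np.array([(u-K[0,2])/K[0,0],-(v-K[1,2])/K[1,1],-1.]); d=R.from_quat(c["attitude"]).apply(d); return np.array(c["position"]),d/np.linalg.norm(d)
def plane(c,u,v,z):
    p,d=ray(c,u,v); return p+d*(z-p[2])/d[2]
def tri(c1,a,c2,b):
    p,d=ray(c1,*a);q,e=ray(c2,*b); s=np.linalg.lstsq(np.c_[d,-e],q-p,rcond=None)[0]; x,y=p+d*s[0],q+e*s[1]; return (x+y)/2,np.linalg.norm(x-y)
def proj(c,P):
    q=R.from_quat(c["attitude"]).inv().apply(np.atleast_2d(P)-c["position"]); return np.c_[c["K"][0,0]*q[:,0]/-q[:,2]+c["K"][0,2],c["K"][1,1]*q[:,1]/q[:,2]+c["K"][1,2]]
def load(n): return dict(np.load(n+".npz"))
def white(c,lo=165,amin=20):
    im=c["image"].astype(int); m=((im.min(2)>lo)&(im.max(2)-im.min(2)<35)).astype(np.uint8)
    n,l,s,ce=cv2.connectedComponentsWithStats(m); return [(s[i],ce[i],cv2.minAreaRect(np.argwhere(l==i)[:,::-1].astype(np.float32))) for i in range(1,n) if amin<s[i][4]<6000]
E
python3 - <<'E'
from h import *
np.set_printoptions(precision=1,suppress=True)
for n in("scene0","side0"):
    c=load(n)
    for s,ce,r in white(c):
        P=plane(c,*ce,18)
        if 250<P[0]<900 and -700<P[1]<400: print(n,s,ce,P)
s=load("scene0");d=load("side0")
print(tri(s,(288,244),d,(217,229)),tri(s,(334,250),d,(223,266)))
a=cv2.resize(cv2.imread("pics/scene0.png")[140:250,150:260],None,fx=3.6,fy=5,interpolation=2)
b=cv2.resize(cv2.imread("pics/side0.png")[95:205,210:320],None,fx=3.6,fy=5,interpolation=2)
cv2.imwrite("pics/cr.png",np.hstack([a,b]))
E
```

```text
scene0 [259 169  12  17 112] [264.1 178.1] [747.  157.4  18. ]
scene0 [ 312  178   86   46 1531] [359.3 198.5] [ 825.1 -215.1   18. ]
scene0 [304 181   6  10  23] [306.5 185.1] [797.7  -8.6  18. ]
scene0 [276 205  14   8  68] [282.4 208.6] [603.3 -23.7  18. ]
scene0 [155 214  27  23 200] [166.5 224.9] [293.5 235.2  18. ]
scene0 [431 224  17  13 140] [438.9 229.7] [ 796.  -503.2   18. ]
scene0 [454 229  28  15 153] [469.4 236.3] [ 816.2 -590.4   18. ]
scene0 [485 232   8   5  22] [488.4 234.2] [ 863.4 -636.6   18. ]
scene0 [279 237  18  16 186] [287.4 243.9] [ 444.6 -145.5   18. ]
scene0 [191 242  11   8  46] [196.  245.8] [270.4  78.1  18. ]
scene0 [328 243  15  14 137] [334.4 249.5] [ 505.7 -275.8   18. ]
scene0 [225 260  14  10  59] [232.1 264.6] [268.5 -67.4  18. ]
scene0 [279 266  11  11  69] [284.8 270.5] [ 337.6 -204.9   18. ]
scene0 [339 270  34  11 115] [356.8 275.3] [ 439.6 -378.2   18. ]
scene0 [299 279   9   8  50] [303.3 282.2] [ 327.8 -271.3   18. ]
scene0 [271 280  12   9  55] [277.2 284.2] [ 279.2 -218.    18. ]
scene0 [388 333  27  23 263] [398.2 344.6] [ 280.5 -551.7
[... 656 characters left out ...]
  18  19 153] [344.5 230.6] [837.5 -41.   18. ]
side0 [209 222  17  14 147] [217.2 228.6] [ 448.2 -140.6   18. ]
side0 [348 239   9   9  34] [352.7 243.3] [868.9 -86.7  18. ]
side0 [ 300  245   55   91 3900] [328.5 290.9] [ 826.  -277.2   18. ]
side0 [216 260  14  13 143] [222.3 265.8] [ 514.2 -274.8   18. ]
side0 [186 275   6  29  94] [188.6 289.8] [ 452.4 -378.5   18. ]
side0 [170 311   8   7  50] [173.1 313.8] [ 443.1 -459.2   18. ]
side0 [329 347  11  14  78] [333.6 354. ] [ 867.9 -454.2   18. ]
side0 [326 364  11  16  66] [331.3 370.7] [ 869.1 -497.    18. ]
(array([ 448. , -144.2,   17. ]), np.float64(4.112554574791378)) (array([ 513.7, -270.4,    9.5]), np.float64(2.3197588196118177))
```

View pics/wrist0.png

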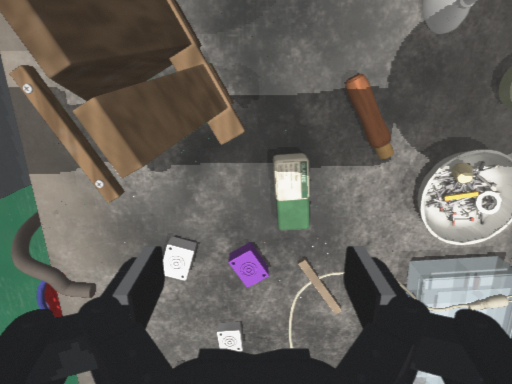

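View pics/cr.png

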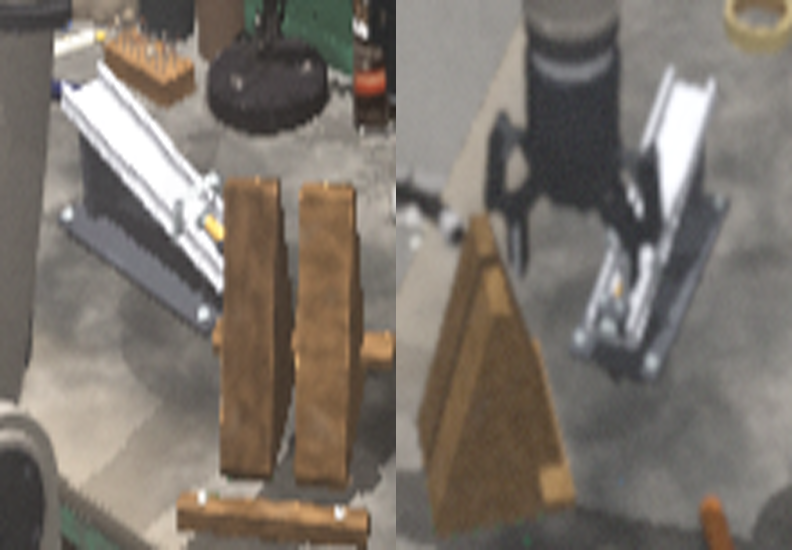

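The wrist view shows the big insert at (178,261), the small one at (230,340), the purple block at (249,266) and the A-frame at top left. In the crops the chute's upper end is at scene (172,156) and side (292,110). Next I'll measure the insert's edges and the chute's corners.

Run:
```python
from h import *
np.set_printoptions(precision=1,suppress=True)
c=load("wrist0")
for s,ce,r in white(c,180,200):
    if s[1]>200 and s[0]<260:
        P=np.array([plane(c,u,v,22) for u,v in cv2.boxPoints(r)]); print(s,r,P[:,:2].tolist(),plane(c,*r[0],22)); e=np.diff(P,axis=0)[:2,:2]; print(np.linalg.norm(e,axis=1),np.degrees(np.arctan2(e[:,1],e[:,0])))
s=load("scene0");d=load("side0")
S=lambda x,y:(150+x/3.6,140+y/5); D=lambda x,y:(210+(x-396)/3.6,95+y/5)
for n,a,b in[("nearwall top up",S(62,95),D(668,68)),("farwall top up",S(100,65),D(712,80)),("Aframe apex L",S(235,178),D(487,225)),("A foot",S(355,180),D(480,215)),("post far",S(212,175),D(645,250)),("yellow",S(213,228),D(617,288))]: print(n,*tri(s,a,d,b))
# bolts & plate corners on z~8
for n,q in [("bolt",D(652,360)),("bolt2",D(585,340)),("boltup",D(725,205))]: print(n,plane(d,*q,8))
print("bolts scene",plane(s,*S(68,213),8),plane(s,*S(205,315),8))
```

```text
[163 245  31  36 795] ((176.44119262695312, 262.2353210449219), (27.649059295654297, 30.80202293395996), 14.03624439239502) [[426.36583671840185, -158.42558701621326], [439.9302365332136, -114.74147829483584], [472.9414573298463, -124.27433970817543], [460.44835082834277, -168.64298555485226]] [ 450.  -141.1   22. ]
[45.7 34.4] [ 72.7 -16.1]
[217 330  25  21 407] ((229.1106414794922, 340.6593322753906), (20.22177505493164, 23.547725677490234), 86.18592071533203) [[497.2411747088212, -251.81065954523413], [529.9634424664314, -249.06562568344222], [531.3682535837296, -284.9938480852819], [497.78859389642014, -287.8885392962138]] [ 514.1 -268.2   22. ]
[32.8 36. ] [  4.8 -87.8]
nearwall top up [521.3 464.  109.7] 8.096229304355813
farwall top up [573.3 456.3 114.8] 2.3365261762939267
Aframe apex L [428.1 124.  179.1] 4.203910722650899
A foot [452.1  22.6 227.4] 51.465523512798626
post far [546.9 266.3  82.5] 6.767577162387253
yellow [522.5 245.8  56.2] 4.882699542422365
bolt [565.1 226.8   8. ]
bolt2 [491.2 231.5   8. ]
boltup [596.  444.6   8. ]
bolts scene [509.  455.5   8. ] [485.3 228.9   8. ]
```

```bash
python3 -m handwheel '{"delta_pos":[[-45,-32,40],[-90,-64,80],[-141,-100,136],[-141,-100,136],[-141,-100,136],[-141,-100,136],[-141,-100,136],[-141,-100,136],[-141,-100,136],[-141,-100,136],[-141,-100,136],[-141,-100,136]],"turn":[107,107,107,107,107,107,107,107,107,107,107,107],"fingers":[1,1,1,1,1,1,1,1,1,1,1,1]}'
python3 - <<'E'
from h import *
from cell import *
np.set_printoptions(precision=1,suppress=True)
o=get_obs();print(o["tcp_pos"],R.from_quat(o["eef_rot"]).as_matrix(),o["qpos"],o["force"])
c=camera("wrist"); np.savez("w1.npz",**c); cv2.imwrite("pics/w1.png",c["image"][:,:,::-1])
for s,ce,r in white(c,170,200):
    P=np.array([plane(c,u,v,22) for u,v in cv2.boxPoints(r)]);e=np.diff(P,axis=0)[:2,:2]; print(s,ce,plane(c,*r[0],22),np.linalg.norm(e,axis=1),np.degrees(np.arctan2(e[:,1],e[:,0])))
E
```

```text
time: 1.65
tcp_pos: [449.9, -140.9, 95.2]
eef_rot: [0.989, -0.146, -0.0, -0.0]
force: [0.1, -0.4, 0.7]
opening: 0.996
gripper_force: 0.0
[ 449.9 -140.9   95.2] [[ 1.  -0.3 -0. ]
 [-0.3 -1.   0. ]
 [-0.  -0.  -1. ]] [-0.1  0.3  0.4  1.9 -0.1  1.  -1.5] [ 0.1 -0.4  0.7]
[   0    0   56   84 2716] [21.9 44.3] [593.2 -27.4  22. ] [40.6 35.1] [ -85.1 -178.2]
[ 388   12   69   73 3110] [422.8  48.2] [ 514.6 -272.    22. ] [41.  31.7] [ -85.1 -163.3]
[ 224  175   64   44 2430] [257.  196.9] [ 449.7 -142.    22. ] [45.  33.6] [-106.9  165.1]
```

View pics/w1.png

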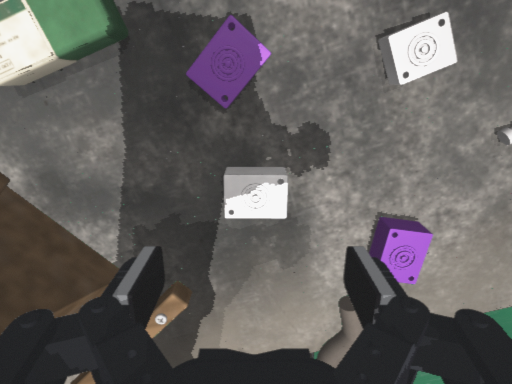

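The insert's top is centred at (257,197) and lines up with the jaws, at (449.7,-142). I'll descend and grip it.

```bash
python3 -m handwheel '{"delta_pos":[[0,1,30],[0,1,60],[0,1,80],[0,1,92],[0,1,92],[0,1,92],[0,1,92],[0,1,92],[0,1,92],[0,1,92],[0,1,92],[0,1,92],[0,1,92],[0,1,92]],"turn":[0,0,0,0,0,0,0,0,0,0,0,0,0,0],"fingers":[1,1,1,1,1,0,0,0,0,0,0,0,0,0]}'
python3 -m handwheel '{"delta_pos":[[0,0,-20],[0,0,-60],[0,0,-120],[0,0,-180],[0,0,-230],[0,0,-230],[0,0,-230]],"turn":[0,0,0,0,0,0,0],"fingers":[0,0,0,0,0,0,0]}'
```

```text
time: 3.45
tcp_pos: [450.9, -142.2, 4.4]
eef_rot: [0.989, -0.148, 0.001, 0.0]
force: [0.0, 0.4, 6.8]
opening: 0.526
gripper_force: 62.9
time: 4.32
tcp_pos: [448.8, -141.5, 232.2]
eef_rot: [0.989, -0.148, -0.001, -0.0]
force: [-0.8, -0.3, -1.4]
opening: 0.523
gripper_force: 62.2
```

```bash
python3 -m handwheel '{"delta_pos":[[46,-14,-11],[91,-28,-22],[73,-84,-22],[55,-140,-22],[38,-197,-22],[20,-253,-22],[2,-309,-22],[-15,-365,-22],[-33,-422,-22],[-51,-478,-22],[-51,-478,-22],[-51,-478,-22],[-51,-478,-22]],"turn":[0,0,0,0,0,0,0,-5,-10,-10,-10,-10,-10],"fingers":[0,0,0,0,0,0,0,0,0,0,0,0,0]}'
python3 - <<'E'
from h import *
from cell import *
np.set_printoptions(precision=3,suppress=True)
o=get_obs();print(o["tcp_pos"],R.from_quat(o["eef_rot"]).as_matrix(),o["qpos"],o["force"])
c=camera("wrist"); np.savez("w2.npz",**c); cv2.imwrite("pics/w2.png",cv2.resize(c["image"][:,:,::-1],(800,600),interpolation=cv2.INTER_CUBIC))
E
```

```text
time: 5.95
tcp_pos: [541.1, 327.7, 254.2]
eef_rot: [0.998, -0.063, -0.001, 0.001]
force: [-0.3, -0.8, -1.1]
opening: 0.523
gripper_force: 62.2
[541.066 327.674 254.174] [[ 0.992 -0.125 -0.001]
 [-0.125 -0.992 -0.002]
 [-0.001  0.003 -1.   ]] [-0.694  0.481  0.197  1.219 -0.09   1.453 -2.204] [-0.259 -0.76  -1.1  ]
```

View pics/w2.png

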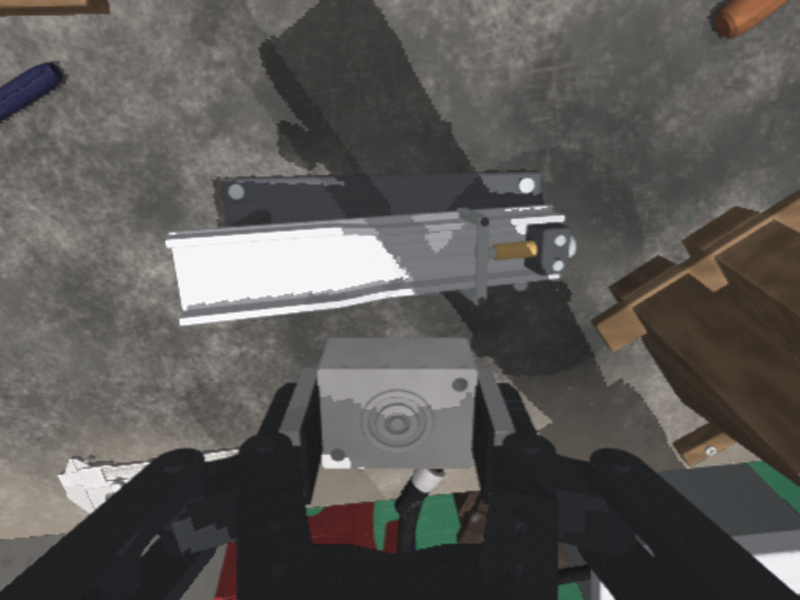

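The wrist view (800x600) shows the insert held square in the jaws. The chute's upper end runs from (168,240) to (182,322), the strap is at (481,258), the nose tip is near (496,252) and the stop block is at (548,250).

```bash
cat > fit.py <<'E'
from h import *
from scipy.optimize import least_squares
np.set_printoptions(precision=2,suppress=True)
w=load("w2");s=load("scene0");d=load("side0");k=1.5625
ob=[(w,(168/k,240/k),(0,24.5,16),1),(w,(182/k,322/k),(0,-24.5,16),1),(w,(172/k,247/k),(0,22,0),.5),(w,(481/k,258/k),(192,0,33),1),(w,(563/k,214/k),(262,24.5,16),1),
 (s,(167.2,159),(0,-24.5,16),.5),(s,(177.8,153),(0,24.5,16),.5),(d,(285.6,108.6),(0,-24.5,16),.5),(d,(297.8,111),(0,24.5,16),.5)]
def T(p):
    return np.array(p[:3]),(R.from_euler("z",p[3])*R.from_euler("y",15,degrees=True)).as_matrix()
def f(p):
    t,M=T(p); return np.concatenate([wt*(proj(c,t+M@np.array(q,float))[0]-uv) for c,uv,q,wt in ob])
r=least_squares(f,[547,460,96,np.radians(-97)],loss="soft_l1",x_scale=[10,10,10,.05])
t,M=T(r.x)
if __name__=="__main__":
    print(r.x[:3],np.degrees(r.x[3]),"res",r.fun.reshape(-1,2))
    for n,uv,z in[("nose",(496,252),12),("blocktop",(534,250),26),("strap",(481,258),33),("upend",(178,279),0)]:
        p,dd=ray(w,uv[0]/k,uv[1]/k); p=M.T@(p-t);dd=M.T@dd; print(n,p+dd*(z-p[2])/dd[2])
    np.savez("chan.npz",t=t,M=M)
E
python3 fit.py
```

```text
[548.32 465.2   97.97] -95.83727256605779 res [[ 0.04  2.02]
 [-0.19 -0.98]
 [ 0.31 -1.79]
 [ 0.11  1.65]
 [-0.08 -1.01]
 [-0.04 -0.98]
 [-0.36 -0.01]
 [ 0.17  0.17]
 [-0.1   0.13]]
nose [213.    -1.15  12.  ]
blocktop [234.97   1.71  26.  ]
strap [191.82   1.79  33.  ]
upend [-0.86 -2.3   0.  ]
```

```bash
python3 -m handwheel '{"delta_pos":[[-5,-47,0],[-9,-94,20],[-9,-94,60],[-9,-94,105],[-9,-94,105],[-9,-94,105],[-9,-94,105]],"turn":[-1,-1,-1,-1,-1,-1,-1],"fingers":[0,0,0,0,0,0,0]}'
python3 - <<'E'
from h import *
from cell import *
np.set_printoptions(precision=3,suppress=True)
o=get_obs();print(o["tcp_pos"],R.from_quat(o["eef_rot"]).as_matrix(),o["force"])
c=camera("wrist"); np.savez("w3.npz",**c)
ch=np.load("chan.npz"); im=c["image"][:,:,::-1].copy()
for y in(-22,22):
    for z in (0,16):
        a,b=[proj(c,ch["t"]+ch["M"]@np.array([x,y,z],float))[0].astype(int) for x in(0,100)]; cv2.line(im,tuple(map(int,a)),tuple(map(int,b)),(0,0,255),1)
cv2.imwrite("pics/w3.png",cv2.resize(im,(800,600),interpolation=cv2.INTER_CUBIC))
E
```

```text
time: 6.88
tcp_pos: [545.0, 425.2, 153.7]
eef_rot: [0.999, -0.053, 0.002, -0.002]
force: [0.4, 0.4, -2.4]
opening: 0.525
gripper_force: 62.2
[545.011 425.236 153.726] [[ 0.994 -0.105  0.005]
 [-0.105 -0.994  0.004]
 [ 0.004 -0.004 -1.   ]] [ 0.39   0.387 -2.399]
```

View pics/w3.png

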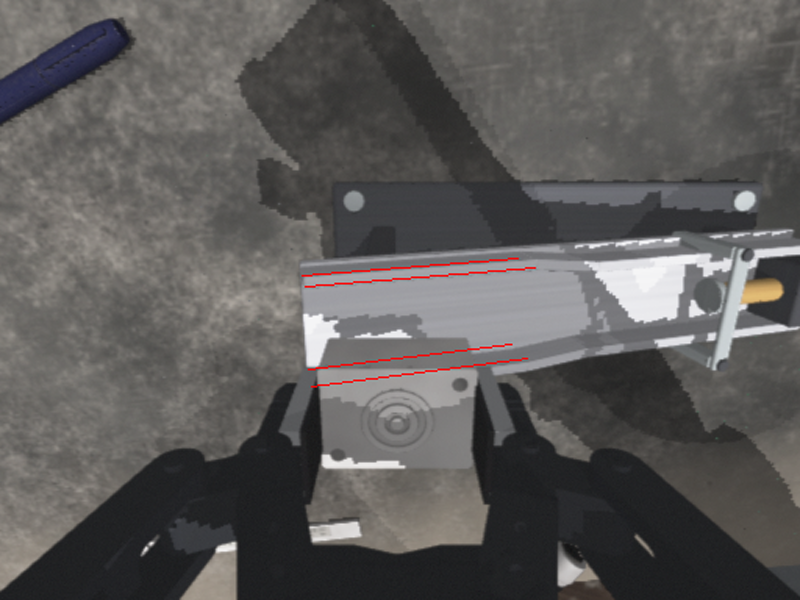

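The overlay agrees with the chute to within a few pixels. It also shows that the nose's head is the disc at (709,293), on a brass stem, so its face is farther uphill than I read before. I'll zoom in to refine the fit.

Run:
```python
from h import *
im=load("w3")["image"][:,:,::-1]
a=cv2.resize(im[150:250,185:345],(800,500),interpolation=cv2.INTER_CUBIC)
b=cv2.resize(im[140:240,410:510],(500,500),interpolation=cv2.INTER_CUBIC)
out=np.zeros((600,800,3),np.uint8); out[:300]=cv2.resize(im[155:245,190:430],(800,300),interpolation=2); out[300:,:]=cv2.resize(im[140:240,379:512],(800,600),interpolation=2)[120:420]
cv2.imwrite("pics/z.png",out)
```

```text
(no output)
```

View pics/z.png

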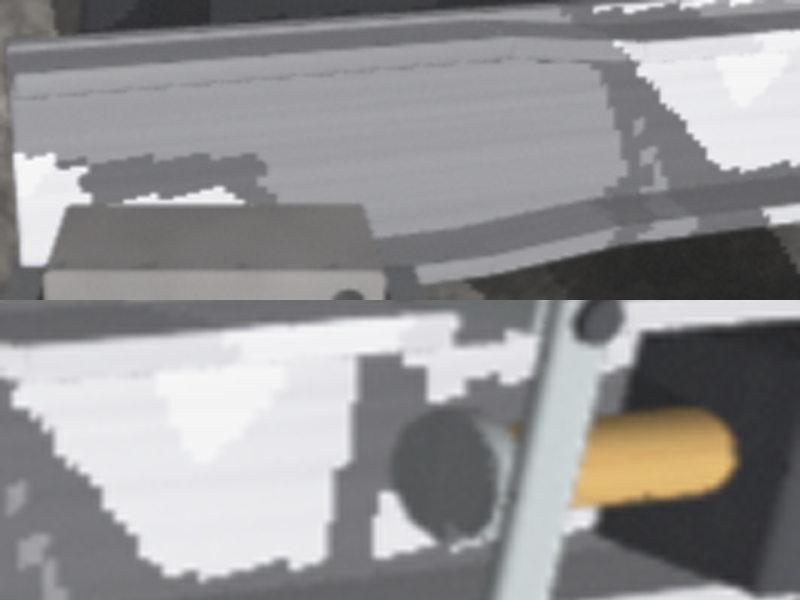

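```bash
cat > fit2.py <<'E'
from fit import *
w3=load("w3")
ob+=[(w3,(192.4,167.6),(0,27,16),1),(w3,(193,176.6),(0,22,16),1),(w3,(193.9,184.4),(0,22,0),1),(w3,(341.5,173),(100,22,0),1),(w3,(339.1,166.4),(100,22,16),1),(w3,(371.5,215),(130,-18.75,0),1),(w3,(485.4,165.8),(240,17,0),1),(w3,(478.4,197.5),(240,-17,0),1),(w,(527/k,228/k),(240,17,0),1),(w,(529/k,270/k),(240,-17,0),1)]
r=least_squares(f,r.x,loss="soft_l1",x_scale=[10,10,10,.05]);t,M=T(r.x)
if __name__=="__main__":
    print(r.x[:3],np.degrees(r.x[3]));print(r.fun.reshape(-1,2))
    for n,c,uv,z in[("nose",w3,(453.3,189.5),12),("nose2",w,(497/k,252/k),12)]:
        p,dd=ray(c,*uv); p=M.T@(p-t);dd=M.T@dd; print(n,p+dd*(z-p[2])/dd[2])
    np.savez("chan.npz",t=t,M=M)
    for x in(45,): print("floor",x,t+M@np.array([x,0,0.]))
E
python3 fit2.py
```

```text
[550.34 463.97 102.25] -96.51913682024056
[[-0.97  0.84]
 [-1.62 -1.31]
 [-0.16 -2.39]
 [ 1.77  2.9 ]
 [ 2.27  0.47]
 [ 0.17 -1.54]
 [-0.1  -0.53]
 [ 0.4  -0.2 ]
 [ 0.12 -0.2 ]
 [ 3.03  7.08]
 [ 2.85  6.12]
 [-0.2  -9.2 ]
 [-7.07 -6.96]
 [ 6.93  5.67]
 [-7.04 -0.93]
 [ 0.58 -3.84]
 [-1.83  2.55]
 [-0.42 -3.21]
 [-3.79 -1.46]]
nose [198.52   0.17  12.  ]
nose2 [211.71   0.38  12.  ]
floor 45 [545.4  420.78  90.6 ]
```

I had mislabelled the far wall: the camera stands beyond it, so it sees the outer face and the top. I'll correct the labels and refit.

```bash
sed -i 's/(w,(172\/k,247\/k),(0,22,0),.5)/(w,(172\/k,247\/k),(0,22,16),1)/' fit.py
sed -i 's/(w3,(192.4,167.6),(0,27,16),1),(w3,(193,176.6),(0,22,16),1),(w3,(193.9,184.4),(0,22,0),1),(w3,(341.5,173),(100,22,0),1),(w3,(339.1,166.4),(100,22,16),1)/(w3,(193,176.6),(0,27,16),1),(w3,(193.9,184.4),(0,22,16),1),(w3,(341.5,173),(100,22,16),1)/' fit2.py; python3 fit2.py
```

```text
[549.01 464.13 101.67] -96.2019328827651
[[-0.62  2.12]
 [-1.03 -0.27]
 [-2.72  0.33]
 [ 1.65  3.  ]
 [ 1.97  0.3 ]
 [ 0.05 -1.41]
 [-0.24 -0.42]
 [ 0.24 -0.16]
 [-0.04 -0.18]
 [ 2.45 -0.07]
 [ 2.01  0.1 ]
 [ 3.99 -0.05]
 [-7.26 -0.47]
 [-0.04 -3.94]
 [-2.19  2.37]
 [-0.64 -3.26]
 [-3.84 -1.56]]
nose [199.02   0.18  12.  ]
nose2 [211.86   0.41  12.  ]
floor 45 [544.31 420.92  90.02]
```

```bash
python3 -m handwheel '{"delta_pos":[[0,0,0],[0,0,20],[0,0,36],[0,0,42],[0,0,42],[0,0,42]],"turn":[0,0,0,0,0,0],"fingers":[0,0,0,0,0,0]}'
for i in 1; do python3 -m handwheel '{"delta_pos":[[0,0,1.5],[0,0,3],[0,0,3]],"turn":[0,0,0],"fingers":[0,0,0]}'; python3 -m handwheel '{"delta_pos":[[0,0,1],[0,0,2],[0,0,2]],"turn":[0,0,0],"fingers":[0,0,0]}'; done
```

```text
time: 7.68
tcp_pos: [543.7, 424.8, 109.1]
eef_rot: [0.999, -0.052, 0.001, -0.0]
force: [-0.0, 0.2, -2.3]
opening: 0.52
gripper_force: 62.2
time: 8.05
tcp_pos: [543.1, 424.4, 105.2]
eef_rot: [0.999, -0.052, -0.0, 0.0]
force: [0.1, 0.3, -1.5]
opening: 0.521
gripper_force: 62.2
time: 8.43
tcp_pos: [543.1, 424.4, 103.1]
eef_rot: [0.999, -0.052, -0.0, 0.0]
force: [0.5, 0.7, -1.2]
opening: 0.522
gripper_force: 62.2
```

Underside at about z=100. I'll creep down until the uphill edge touches the floor.

```bash
cat > chk.py <<'E'
import sys
from cell import *
f=get_obs()["force"]; ax,lim=sys.argv[1],float(sys.argv[2])
v={"z":f[2],"y":f[1]}[ax]; sys.exit(0 if v<lim else 1)
E
for i in 1; do 
python3 -m handwheel '{"delta_pos":[[0,0,1],[0,0,1.5],[0,0,1.5]],"turn":[0,0,0],"fingers":[0,0,0]}' && python3 chk.py z 1.5 &&
python3 -m handwheel '{"delta_pos":[[0,0,1],[0,0,1.5],[0,0,1.5]],"turn":[0,0,0],"fingers":[0,0,0]}' && python3 chk.py z 1.5 &&
python3 -m handwheel '{"delta_pos":[[0,0,1],[0,0,1.5],[0,0,1.5]],"turn":[0,0,0],"fingers":[0,0,0]}' && python3 chk.py z 1.5 &&
python3 -m handwheel '{"delta_pos":[[0,0,1],[0,0,1.5],[0,0,1.5]],"turn":[0,0,0],"fingers":[0,0,0]}' && python3 chk.py z 1.5 &&
python3 -m handwheel '{"delta_pos":[[0,0,1],[0,0,1.5],[0,0,1.5]],"turn":[0,0,0],"fingers":[0,0,0]}'; done | grep -v -e eef -e grip -e open
```

```text
time: 8.8
tcp_pos: [543.1, 424.4, 101.7]
force: [-0.5, 0.6, -0.9]
time: 9.18
tcp_pos: [543.3, 424.6, 101.3]
force: [-1.0, -0.8, 4.3]
```

```bash
python3 -m handwheel '{"delta_pos":[[0,0,-0.5],[0,0,-1],[0,0,-1],[0,0,-1],[0,0,-1],[0,0,-1],[0,0,-1],[0,0,-15],[0,0,-30],[0,0,-60],[0,0,-100],[0,0,-140],[0,0,-140],[0,0,-140]],"turn":[0,0,0,0,0,0,0,0,0,0,0,0,0,0],"fingers":[0.78,0.78,0.78,0.78,0.78,0.78,0.78,0.78,0.78,0.78,0.78,0.78,0.78,0.78]}'
python3 - <<'E'
from h import *
from cell import *
c=camera("wrist"); np.savez("w4.npz",**c)
ch=np.load("chan.npz"); im=c["image"][:,:,::-1].copy()
cv2.imwrite("pics/w4.png",cv2.resize(im,(800,600),interpolation=cv2.INTER_CUBIC))
E
```

```text
time: 10.92
tcp_pos: [543.2, 424.5, 240.8]
eef_rot: [0.999, -0.052, 0.0, -0.0]
force: [-0.1, 0.2, -0.3]
opening: 0.78
gripper_force: 0.0
```

View pics/w4.png

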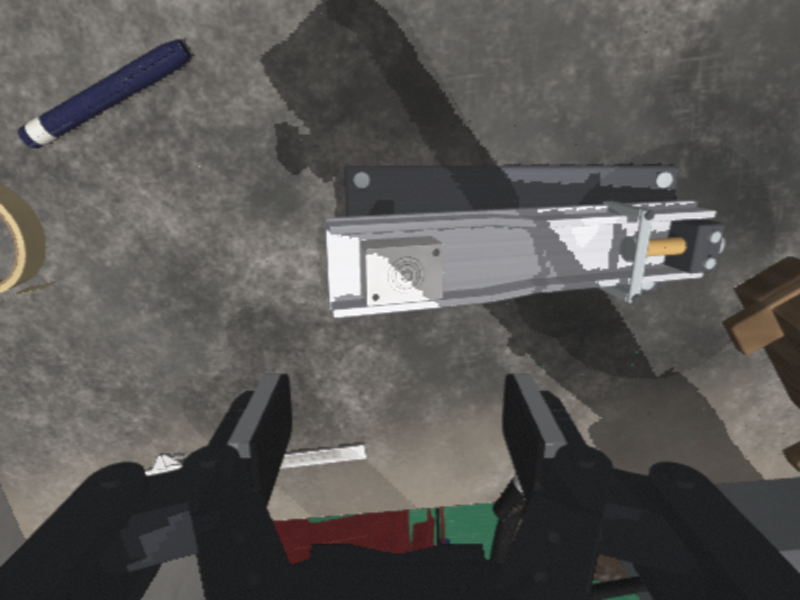

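The insert lies flat in the mouth, spanning columns 363 to 442, with the nose disc at about (622,248). I'll convert these to channel coordinates and work out the push target.

Run:
```python
from h import *
np.set_printoptions(precision=1,suppress=True)
ch=np.load("chan.npz");t,M=ch["t"],ch["M"];c=load("w4");k=1.5625
for n,uv,z in[("rear",(368,274),22),("front",(442,270),22),("inscentre",(405,272),22),("nose",(624,248),12),("strap",(638,258),33),("upfar",(327,221),16),("upnear",(335,315),16),("endfar",(716,213),16)]:
    p,d=ray(c,uv[0]/k,uv[1]/k);p=M.T@(p-t);d=M.T@d;print(n,p+d*(z-p[2])/d[2])
for x in (-15,0,20,100,150,190):print(x,t+M@np.array([x,0,0.]))
```

```text
rear [18.8 -0.4 22. ]
front [62.9 -1.3 22. ]
inscentre [40.5 -0.8 22. ]
nose [195.1   1.4  12. ]
strap [188.8   0.5  33. ]
upfar [-2.2 29.6 16. ]
upnear [  0.2 -25.6  16. ]
endfar [261.3  22.7  16. ]
-15 [550.6 478.5 105.6]
0 [549.  464.1 101.7]
20 [546.9 444.9  96.5]
100 [538.6 368.1  75.8]
150 [533.4 320.1  62.8]
190 [529.2 281.7  52.5]
```

```bash
python3 -m handwheel '{"delta_pos":[[2,-51,0],[2,-51,0],[2,-51,30],[2,-51,60],[2,-51,60],[2,-51,60],[2,-51,60],[2,-51,90],[2,-51,115],[2,-51,127],[2,-51,127],[2,-51,127],[2,-51,127]],"turn":[0,0,0,0,0,0,0,0,0,0,0,0,0],"fingers":[0,0,0,0,0,0,0,0,0,0,0,0,0]}'
```

```text
time: 12.6
tcp_pos: [551.3, 475.6, 114.9]
eef_rot: [0.999, -0.052, 0.001, -0.001]
force: [0.2, -0.6, 0.3]
opening: 0.004
gripper_force: 0.0
```

```bash
python3 -m handwheel '{"delta_pos":[[-1,4,1],[-1,8,2.1],[-1,12,3.2],[-1,16,4.3],[-1,20,5.4],[-1,24,6.4],[-1,28,7.5],[-1,32,8.6],[-1,36,9.6],[-1,40,10.7],[-1,40,10.7]],"turn":[0,0,0,0,0,0,0,0,0,0,0],"fingers":[0,0,0,0,0,0,0,0,0,0,0]}' && python3 chk.py y 6 && python3 -m handwheel '{"delta_pos":[[0,6,1.6],[0,12,3.2],[0,18,4.8],[0,24,6.4],[0,30,8],[0,36,9.6],[0,42,11.3],[0,48,12.9],[0,54,14.5],[0,60,16.1],[0,60,16.1]],"turn":[0,0,0,0,0,0,0,0,0,0,0],"fingers":[0,0,0,0,0,0,0,0,0,0,0]}'
python3 - <<'E'
from h import *
from cell import *
c=camera("side"); np.savez("s5.npz",**c)
c=camera("wrist"); np.savez("w5.npz",**c)
ch=np.load("chan.npz")
cv2.imwrite("pics/w5.png",np.vstack([c["image"][80:300,:,::-1]]))
E
```

```text
time: 13.98
tcp_pos: [545.5, 434.6, 102.5]
eef_rot: [0.999, -0.053, -0.0, 0.0]
force: [0.3, 0.9, -0.7]
opening: -0.0
gripper_force: 0.0
time: 15.35
tcp_pos: [539.1, 374.4, 86.3]
eef_rot: [0.999, -0.053, -0.0, 0.001]
force: [-0.5, -0.2, 0.8]
opening: 0.001
gripper_force: 0.0
```

View pics/w5.png

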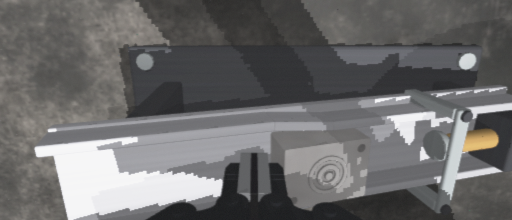

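The insert is ahead of the shut fingers, with its front top edge near (365,248) in the full image, and it is entering the narrow part. The nose disc is at about (433,226). I'll work out the remaining gap.

Run:
```python
from h import *
np.set_printoptions(precision=1,suppress=True)
ch=np.load("chan.npz");t,M=ch["t"],ch["M"];c=load("w5")
for n,uv,z in[("front",(364,250),22),("front2",(359,225),22),("rear",(272,240),22),("nose",(433,225),12),("strapbolt",(466,196),35),("strap",(455,240),33)]:
    p,d=ray(c,*uv);p=M.T@(p-t);d=M.T@d;print(n,p+d*(z-p[2])/d[2])
print(M.T@(np.array([539.1,374.4,86.3])-t))
```

```text
front [145.8  -2.1  22. ]
front2 [141.   12.7  22. ]
rear [95.5 10.7 22. ]
nose [197.6   1.   12. ]
strapbolt [189.1  28.3  35. ]
strap [191.1   3.2  33. ]
[91.2 -0.2  8.5]
```

```bash
python3 -m handwheel '{"delta_pos":[[0,5,1.3],[0,10,2.7],[0,15,4],[0,20,5.4],[0,25,6.7],[0,30,8],[0,34,9.1],[0,36,9.6],[0,36,9.6]],"turn":[0,0,0,0,0,0,0,0,0],"fingers":[0,0,0,0,0,0,0,0,0]}' && python3 chk.py y 3 && 
python3 -m handwheel '{"delta_pos":[[0,1,0.3],[0,2,0.5],[0,2,0.5]],"turn":[0,0,0],"fingers":[0,0,0]}' && python3 chk.py y 3 && 
python3 -m handwheel '{"delta_pos":[[0,1,0.3],[0,2,0.5],[0,2,0.5]],"turn":[0,0,0],"fingers":[0,0,0]}' && python3 chk.py y 3 && 
python3 -m handwheel '{"delta_pos":[[0,1,0.3],[0,2,0.5],[0,2,0.5]],"turn":[0,0,0],"fingers":[0,0,0]}'
```

```text
time: 16.58
tcp_pos: [535.3, 339.6, 76.9]
eef_rot: [0.999, -0.052, -0.0, 0.0]
force: [-0.0, 0.6, 0.2]
opening: 0.004
gripper_force: 0.0
time: 16.95
tcp_pos: [535.1, 337.8, 76.4]
eef_rot: [0.999, -0.052, 0.0, 0.0]
force: [1.0, -0.5, -0.2]
opening: -0.004
gripper_force: 0.1
time: 17.32
tcp_pos: [534.9, 335.6, 75.8]
eef_rot: [0.999, -0.052, -0.0, 0.0]
force: [0.7, -0.9, -0.1]
opening: -0.001
gripper_force: 0.0
time: 17.7
tcp_pos: [534.7, 333.7, 75.3]
eef_rot: [0.999, -0.052, -0.0, 0.0]
force: [0.7, 0.3, -0.3]
opening: 0.0
gripper_force: 0.0
```

```bash
cat > fy.sh <<'E'
python3 chk.py y 2.5
E
A(){ grep -e tcp -e force: ; }
( python3 -m handwheel '{"delta_pos":[[0,0.5,0.1],[0,1,0.3],[0,1,0.3]],"turn":[0,0,0],"fingers":[0,0,0]}' && python3 chk.py y 2.5 && 
python3 -m handwheel '{"delta_pos":[[0,0.5,0.1],[0,1,0.3],[0,1,0.3]],"turn":[0,0,0],"fingers":[0,0,0]}' && python3 chk.py y 2.5 && 
python3 -m handwheel '{"delta_pos":[[0,0.5,0.1],[0,1,0.3],[0,1,0.3]],"turn":[0,0,0],"fingers":[0,0,0]}' && python3 chk.py y 2.5 && 
python3 -m handwheel '{"delta_pos":[[0,0.5,0.1],[0,1,0.3],[0,1,0.3]],"turn":[0,0,0],"fingers":[0,0,0]}' && python3 chk.py y 2.5 && 
python3 -m handwheel '{"delta_pos":[[0,0.5,0.1],[0,1,0.3],[0,1,0.3]],"turn":[0,0,0],"fingers":[0,0,0]}' && python3 chk.py y 2.5 && 
python3 -m handwheel '{"delta_pos":[[0,0.5,0.1],[0,1,0.3],[0,1,0.3]],"turn":[0,0,0],"fingers":[0,0,0]}' && python3 chk.py y 2.5 && 
python3 -m handwheel '{"delta_pos":[[0,0.5,0.1],[0,1,0.2],[0,1,0.2]],"turn":[0,0,0],"fingers":[0,0,0]}' && python3 chk.py y 2.5 && 
python3 -m handwheel '{"delta_pos":[[0,0.5,0.1],[0,1,0.2],[0,1,0.2]],"turn":[0,0,0],"fingers":[0,0,0]}' ) | A
```

```text
tcp_pos: [534.6, 332.9, 75.1]
force: [0.4, 0.2, 0.2]
gripper_force: 0.1
tcp_pos: [534.5, 331.8, 74.8]
force: [-0.0, 0.7, 0.4]
gripper_force: 0.2
tcp_pos: [534.4, 330.8, 74.5]
force: [-0.3, 0.4, 1.1]
gripper_force: 0.3
tcp_pos: [534.3, 329.9, 74.3]
force: [0.2, 1.1, 1.3]
gripper_force: 0.3
tcp_pos: [534.2, 328.8, 73.9]
force: [0.1, 0.6, -0.1]
gripper_force: 0.3
tcp_pos: [534.1, 327.8, 73.6]
force: [-0.4, 0.2, 0.2]
gripper_force: 0.3
tcp_pos: [533.9, 326.7, 73.2]
force: [-0.2, -0.6, 1.1]
gripper_force: 0.2
tcp_pos: [533.8, 325.7, 73.1]
force: [-0.5, -0.2, 0.2]
gripper_force: 0.1
```

```bash
A(){ grep -e tcp -e force: | grep -v grip; }
( python3 -m handwheel '{"delta_pos":[[0,0.5,0.1],[0,1,0.3],[0,1,0.3]],"turn":[0,0,0],"fingers":[0,0,0]}' && python3 chk.py y 2.5 && 
python3 -m handwheel '{"delta_pos":[[0,0.5,0.1],[0,1,0.3],[0,1,0.3]],"turn":[0,0,0],"fingers":[0,0,0]}' && python3 chk.py y 2.5 && 
python3 -m handwheel '{"delta_pos":[[0,0.5,0.1],[0,1,0.3],[0,1,0.3]],"turn":[0,0,0],"fingers":[0,0,0]}' && python3 chk.py y 2.5 && 
python3 -m handwheel '{"delta_pos":[[0,0.5,0.1],[0,1,0.3],[0,1,0.3]],"turn":[0,0,0],"fingers":[0,0,0]}' && python3 chk.py y 2.5 && 
python3 -m handwheel '{"delta_pos":[[0,0.5,0.1],[0,1,0.2],[0,1,0.2]],"turn":[0,0,0],"fingers":[0,0,0]}' && python3 chk.py y 2.5 && 
python3 -m handwheel '{"delta_pos":[[0,0.5,0.1],[0,1,0.2],[0,1,0.2]],"turn":[0,0,0],"fingers":[0,0,0]}' && python3 chk.py y 2.5 &&
python3 -m handwheel '{"delta_pos":[[0,0.5,0.1],[0,1,0.3],[0,1,0.3]],"turn":[0,0,0],"fingers":[0,0,0]}' && python3 chk.py y 2.5 && 
python3 -m handwheel '{"delta_pos":[[0,0.5,0.1],[0,1,0.3],[0,1,0.3]],"turn":[0,0,0],"fingers":[0,0,0]}' ) | A
```

```text
tcp_pos: [533.7, 325.3, 73.0]
force: [-0.1, 1.4, 1.0]
tcp_pos: [533.7, 324.8, 72.9]
force: [0.5, 2.6, -0.2]
```

Contact: the force is rising and the TCP lags its command. I'll take half-millimetre steps to about 5 N.

```bash
A(){ grep -e tcp -e force: -e time| grep -v grip; }
( python3 -m handwheel '{"delta_pos":[[0,0.5,0.1],[0,0.5,0.1],[0,0.5,0.1],[0,0.5,0.1]],"turn":[0,0,0,0],"fingers":[0,0,0,0]}' && python3 chk.py y 4 && 
python3 -m handwheel '{"delta_pos":[[0,0.5,0.1],[0,0.5,0.1],[0,0.5,0.1],[0,0.5,0.1]],"turn":[0,0,0,0],"fingers":[0,0,0,0]}' && python3 chk.py y 4 && 
python3 -m handwheel '{"delta_pos":[[0,0.5,0.1],[0,0.5,0.1],[0,0.5,0.1],[0,0.5,0.1]],"turn":[0,0,0,0],"fingers":[0,0,0,0]}' ) | A
```

```text
time: 21.95
tcp_pos: [533.7, 324.3, 72.8]
force: [1.2, 5.0, 1.8]
```

```bash
A(){ grep -e tcp -e force: -e time| grep -v grip; }
(python3 -m handwheel '{"delta_pos":[[0,0.3,0.1],[0,0.3,0.1],[0,0.3,0.1]],"turn":[0,0,0],"fingers":[0,0,0]}'
python3 -m handwheel '{"delta_pos":[[0,0,0],[0,0,0]],"turn":[0,0],"fingers":[0,0]}'
python3 -m handwheel '{"delta_pos":[[0,-0.5,-0.1],[0,-1,-0.3],[0,-2,-0.6],[0,-5,-2],[0,-12,-5],[0,-20,-10],[0,-20,-40],[0,-20,-90],[0,-20,-140],[0,-20,-165],[0,-20,-165],[0,-20,-165]],"turn":[0,0,0,0,0,0,0,0,0,0,0,0],"fingers":[0,0,0,0,0,0,0,0,0,0,0,0]}')|A
python3 - <<'E'
from h import *
from cell import *
np.set_printoptions(precision=1,suppress=True)
c=camera("wrist"); np.savez("w6.npz",**c); cv2.imwrite("pics/w6.png",c["image"][:,:,::-1])
ch=np.load("chan.npz");t,M=ch["t"],ch["M"]
# rectify the channel top plane z=22 to a 2px/mm ruler: print grey profile along y=+3
g=cv2.cvtColor(c["image"],cv2.COLOR_RGB2GRAY)
for y in(-10,10):
    X=np.arange(130,232,2);P=proj(c,np.array([t+M@np.array([x,y,22.]) for x in X]))
    print(y,[(int(x),int(g[int(round(v)),int(round(u))])) for x,(u,v) in zip(X,P)])
E
```

```text
time: 22.32
tcp_pos: [533.7, 324.1, 72.8]
force: [0.3, 5.0, 2.0]
time: 22.58
tcp_pos: [533.6, 324.1, 72.7]
force: [-0.7, 5.3, 1.8]
time: 24.08
tcp_pos: [535.0, 342.7, 236.0]
force: [-0.1, -0.2, -0.9]
-10 [(130, 124), (132, 118), (134, 117), (136, 118), (138, 123), (140, 125), (142, 156), (144, 132), (146, 102), (148, 101), (150, 101), (152, 106), (154, 111), (156, 112), (158, 108), (160, 112), (162, 114), (164, 116), (166, 116), (168, 113), (170, 120), (172, 124), (174, 124), (176, 123), (178, 117), (180, 124), (182, 120), (184, 123), (186, 124), (188, 125), (190, 125), (192, 102), (194, 105), (196, 106), (198, 106), (200, 110), (202, 117), (204, 115), (206, 120), (208, 119), (210, 118), (212, 117), (214, 117), (216, 116), (218, 114), (220, 119), (222, 118), (224, 117), (226, 114), (228, 99), (230, 79)]
10 [(130, 120), (132, 120), (134, 121), (136, 120), (138, 120), (140, 120), (142, 121), (144, 119), (146, 103), (148, 102), (150, 101), (152, 104), (154, 117), (156, 116), (158, 116), (160, 116), (162, 117), (164, 117), (166, 142), (168, 156), (170, 156), (172, 151), (174, 149), (176, 125), (178, 115), (180, 118), (182, 121), (184, 122), (186, 121), (188, 121), (190, 118), (192, 95), (194, 104), (196, 106), (198, 107), (200, 108), (202, 113), (204, 116), (206, 115), (208, 114), (210, 114), (212, 112), (214, 110), (216, 105), (218, 106), (220, 114), (222, 116), (224, 113), (226, 72), (228, 57), (230, 60)]
```

```bash
python3 -c "
from cell import *
print(close_job())"
```

```text
the job is handed in; nothing more can be done
None
```

The larger insert was laid in the chute mouth, released, then pushed under the strap until the stop pushed back at about 5 N (roughly 1 mm of give, solid at 10 N); the arm then drew clear and the job was handed in at about 24 s, with no verdict returned.

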